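Dock a hub in the soak-test rack and flip its keeper flag over

ROBOT

A 6-joint arm with a two-finger parallel gripper is mounted at the origin on a cart in front of the work surface, level with it; the furniture and walls round the work are solid. World frame = base frame: x ahead of the robot, y to its left, z up, the work surface at z = 0. Lengths are in mm, angles in rad, forces in N, time in s.
With the tool pointing down it reaches from about 300 to 750 mm from the base axis. Payload 8.5 kg.
Tool frame: the origin (TCP) lies midway between the tips of the shut fingers; the grasp point (between the pads) lies grip_point_offset behind it (grip_point_offset is the distance from the TCP to the grasp point, in mm); z points along the fingers, y is the line along which they close (so a half turn about z gives the same grasp; the last joint's range is limited). The gripper opens to 85 mm and grips with 20 to 120 N. Pads are 22 mm wide; open, the fingers measure 114 mm over their backs; the gripper's body (76 mm by 85 mm) begins 54 mm behind the grasp point. The pads swing forward as they close: fully open they stand 13 mm farther back than shut.
Start: joints at [0.95, 0.381, 1.297, -0, 1.464, -0.215], TCP at [217.104, 505.318, 231.322] pointing down, gripper open.
Joint ranges: [-3.11, 3.11], [-0.89, 2.33], [0.22, 2.48], [-1.42, 4.56], [0.17, 2.85], [-2.88, 2.88]. Speed limits (rad/s): [2.39, 2.39, 3.14, 3.14, 3.14, 3.14].

INTERFACE

Orientations are given as a unit quaternion [x, y, z, w].
In Python, from plant import * gives the robot as it stands. The module is installed in compiled form; this text tells all that it offers.
- The arm moves only by the shell command python3 -m jog 'ROWS' [FORCE]. ROWS is JSON, one flat list of numbers, 5 for each row, row after row: the shift along the tool's x, y, z scaled (see below), then the turn about the tool's z scaled (see below), then the opening in per cent of the stroke, from 0 (shut) to 100 (fully open). In form: [x, y, z, spin, claw, x, y, z, spin, claw, ...]. A call has 1 to 5 rows; each row shifts and turns the commanded pose from where the row before left it, along the tool's axes as they then stand; what a row does not reach is not made up. The controller multiplies each number of a shift by 120 mm and each number of a turn by pi/2 rad. A row lasts 1/12 s, in which the tool goes at most 41.7 mm and 7.16 degrees, less where a joint would pass 70% of its speed; a pose out of reach is approached as far as the arm can. A call with a number of a shift or a turn outside -1 to 1 is refused whole. A call with a gripper value outside its range is refused whole. The fingers move at their own pace and stop on an object; FORCE is the grip in N (left out, the last holds). Time passes only in rows, so rows that do not move let the fingers close. It gives the time, the measured TCP pose, the force, the opening and the grip force at its end, in the units of the state.
- get_state(): the state, without advancing time (a new reading comes with each control period).
- snapshot(name): name is "scene" or "top"; returns a dict with "frame" (384x512x3 uint8, blue, green, red), "camera_matrix" (3x3 intrinsics, pixels), "pose" (4x4, takes a point from camera to world coordinates). Camera axes: x right, y down, z forward; pixel columns grow to the right and rows downward; lengths in mm; the calibration is good to about 2 mm. A picture is of the moment at which its call begins. There is no depth.
- close_job(): hands the job in; it is judged then, once.
The state is a dict: "t": time; "joint_positions": joint angles; "dq": joint speeds; "joint_torque": joint torques, N m; "tool_pos": TCP position; "ee_rot": TCP orientation; "ft_force": force on the tool from outside, world axes, zero at the start; "torque": the same for the moment, N m; "finger_gap": finger opening in mm; "grip_force": force on a finger pad.
Only numpy, scipy, OpenCV 4.12 (cv2) and the standard library are available. Lean on these libraries where they do the work, as an engineer would, in place of code of your own. Each camera call takes 0.05 s, during which the arm holds its last target. There are 200 camera calls.

TASK

The four-port USB hub is due to go on test: push it back along its bay of the test rack until it sits squarely and fully home against the contact strip at the back, then flip the hinged marker flag of that same bay right over its pivot, so that it lies flat over the front of the bay, other face up, with its bent lip down in front of the hub. Just push and press: do not lift the hub, and leave the other two flags, the other units in the rack, the multimeter and the grey screwdriver alone.

Things in the scene. Friction and masses are not known exactly. Their poses are not given: they have to be found in the camera images.
- usb_hub: the USB hub, a loose low block in grey with a bumper band round its middle: solid body 84 mm long (its own y), 48 mm wide (its own x), 26 mm high; origin at the centre of its underside. It stands lengthways in one of the three bays of the rack, 12 to 24 mm short of the contact strip; it weighs about 90 g and slides easily on the bay's floor
- hub_center (a point): the centre of the hub, 13 mm above its underside (19 mm above the desk); axes as the hub's: y along its length, x across, z up. Which bay it is in varies
- bay0 (a point): the left (seen from the robot) bay: point on its floor (6 mm above the desk), at mid-width, at the foot of the front face of its black contact strip (24 mm high, the stop at the back). x points to the back, y to the left, z up. The bay is 113 mm wide between 16 mm high dividers, open above. The hub is home when its end touches the strip: its centre is then 42 mm in front of it (x = -42 mm)
- pivot0 (a point): point on the pivot axis of the left (seen from the robot) bay's flag, at mid-width, 36 mm above the desk, 192 mm in front of bay0; same axes, the pivot runs along y. Flag: aluminium leaf 60 mm wide, 3 mm thick, reaching 100 mm from the pivot, with an 18 mm lip bent square at its free end; a thumb tab 30 mm wide sticks out 33 mm on the other side of the pivot, in line with the leaf
- marker0 (a joint): angle of the left (seen from the robot) bay's flag. 0: leaf level in front of the rack, towards the robot, lip up, face with a raised ring on top, tab pointing into the bay. pi/2: upright. pi (its stop): leaf level over the front of the bay, lip down, face with a raised disc on top. Starts at 0 to 0.15. Stiff hinge (0.035 N m; leaf 45 g): it stays where it is left, until pushed
- bay1 (a point): the middle bay: point on its floor (6 mm above the desk), at mid-width, at the foot of the front face of its black contact strip (24 mm high, the stop at the back). x points to the back, y to the left, z up. The bay is 113 mm wide between 16 mm high dividers, open above. The hub is home when its end touches the strip: its centre is then 42 mm in front of it (x = -42 mm)
- pivot1 (a point): point on the pivot axis of the middle bay's flag, at mid-width, 36 mm above the desk, 192 mm in front of bay1; same axes, the pivot runs along y. Flag: aluminium leaf 60 mm wide, 3 mm thick, reaching 100 mm from the pivot, with an 18 mm lip bent square at its free end; a thumb tab 30 mm wide sticks out 33 mm on the other side of the pivot, in line with the leaf
- marker1 (a joint): angle of the middle bay's flag. 0: leaf level in front of the rack, towards the robot, lip up, face with a raised ring on top, tab pointing into the bay. pi/2: upright. pi (its stop): leaf level over the front of the bay, lip down, face with a raised disc on top. Starts at 0 to 0.15. Stiff hinge (0.035 N m; leaf 45 g): it stays where it is left, until pushed
- bay2 (a point): the right bay: point on its floor (6 mm above the desk), at mid-width, at the foot of the front face of its black contact strip (24 mm high, the stop at the back). x points to the back, y to the left, z up. The bay is 113 mm wide between 16 mm high dividers, open above. The hub is home when its end touches the strip: its centre is then 42 mm in front of it (x = -42 mm)
- pivot2 (a point): point on the pivot axis of the right bay's flag, at mid-width, 36 mm above the desk, 192 mm in front of bay2; same axes, the pivot runs along y. Flag: aluminium leaf 60 mm wide, 3 mm thick, reaching 100 mm from the pivot, with an 18 mm lip bent square at its free end; a thumb tab 30 mm wide sticks out 33 mm on the other side of the pivot, in line with the leaf
- marker2 (a joint): angle of the right bay's flag. 0: leaf level in front of the rack, towards the robot, lip up, face with a raised ring on top, tab pointing into the bay. pi/2: upright. pi (its stop): leaf level over the front of the bay, lip down, face with a raised disc on top. Starts at 0 to 0.15. Stiff hinge (0.035 N m; leaf 45 g): it stays where it is left, until pushed
- test_rack: grey metal test rack, fixed, 238 x 360 mm, three bays; origin on the desk below the middle of the pivots' line, x to the back, y left. Hinge blocks beside each tab: up to 43 mm high, within 10 mm of the axis (feet 15 mm), 20 to 46 mm left and right of mid-width. Tabs swing freely below the pivot: pressed down behind the blocks, a tab swings its leaf up. A leaf cannot lie flat on a hub that is not home
- project_box: black plastic project box, 88 x 102 x 32 mm, loose in another bay; origin at the centre of its underside; to be left alone
- charger_puck: flat white round charger puck, 33 mm across, 8 mm high, loose in the remaining bay; to be left alone
- multimeter: hand multimeter in a holster, 135 x 70 x 40 mm, lying on the cutting mat to the right of the rack; origin at the centre of its underside; to be left alone
- driver_grey: screwdriver with a grey handle, 142 mm long, lying on the cutting mat, right; origin below its middle; to be left alone

How it is judged:
By the outcome, as a careful person would: the job done as asked, in the order asked, and still so for the second after the job is handed in, with the robot touching nothing.
It also fails if it takes over 51 s, if anything falls off the work surface, if the arm or the gripper's body presses on something with over 40 N, if the wrist force passes 120 N, or if a joint passes its speed limit or range.

## Working session

There is one attempt and no reset: what is moved stays moved. The work goes in short steps, Python scripts to look and compute and a shell command to move; the robot and the scene stay as the last step left them, time stands still between calls to the robot, and variables do not carry over. Pictures are saved under pics/ and viewed, at most 10 in all, crops included, and the job is handed in when it is done.

```bash
mkdir -p pics; python3 - <<'E'
from plant import *
import cv2,pickle
d={}
for n in("scene","top"):
    s=snapshot(n);d[n]=s;cv2.imwrite(f"pics/{n}0.png",s["frame"]);print(n,s["camera_matrix"].tolist(),s["pose"].round(3).tolist())
pickle.dump(d,open("s0.pkl","wb"));s=get_state();print(s)
E
```

```text
scene [[491.9880428736225, 0.0, 247.92481580221775], [0.0, 491.9880428736225, 187.82154436488497], [0.0, 0.0, 1.0]] [[0.508, -0.722, 0.47, -6.497], [-0.861, -0.417, 0.291, -469.63], [-0.014, -0.553, -0.833, 1215.336], [0.0, 0.0, 0.0, 1.0]]
top [[429.09823565081774, 0.0, 254.21907298573475], [0.0, 429.09823565081774, 184.27082592158123], [0.0, 0.0, 1.0]] [[0.014, -0.983, 0.184, 426.168], [-1.0, -0.018, -0.022, -75.296], [0.025, -0.184, -0.983, 1167.386], [0.0, 0.0, 0.0, 1.0]]
{'t': 0.1, 'joint_positions': array([ 9.49683498e-01,  3.81174626e-01,  1.29814648e+00, -4.34358374e-05,
        1.46357931e+00, -2.15308041e-01]), 'dq': array([-0.00105512, -0.00154593, -0.00189033,  0.000856  , -0.0005834 ,
        0.00160567]), 'joint_torque': array([ 3.45046326e-03, -4.49218726e+01, -2.31657797e+01, -1.49793600e-04,
        3.67549947e-03,  2.32748715e-05]), 'tool_pos': array([216.98579419, 505.11783923, 230.76178636]), 'ee_rot': array([ 2.01510696e-01,  9.79486096e-01, -6.06297695e-04, -2.45827541e-04]), 'ft_force': array([ 0.39138418, -0.42449284, -0.41651997]), 'torque': array([-0.06938738, -0.00863532, -0.00664889]), 'grip_force': 0.0, 'finger_gap': 85.42162904109725}
```

View pics/scene0.png

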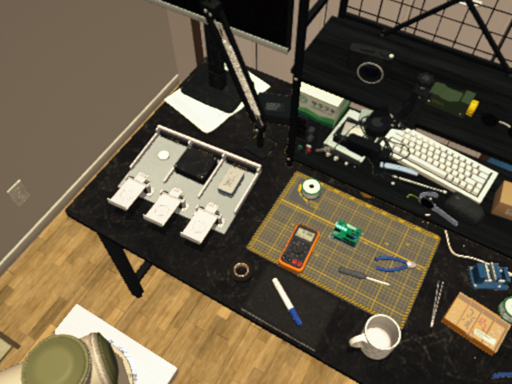

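View pics/top0.png

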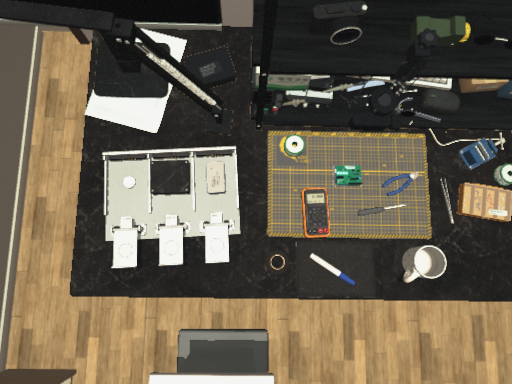

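The hub is in the right bay (top view ~(216,176)); the box is in the middle and the puck at left. Next I'll take an enlarged crop to get pixel positions.

```bash
cat > h.py <<'E'
import numpy as np
def ray(s,u,v,z):
    K=s["camera_matrix"];P=s["pose"];d=P[:3,:3]@np.linalg.inv(K)@[u,v,1];o=P[:3,3]
    return (o+d*(z-o[2])/d[2])[:2].round(1)
E
python3 - <<'E'
import cv2,pickle
d=pickle.load(open("s0.pkl","rb"))
a=d["top"]["frame"][142:274,98:248]
cv2.imwrite("pics/c1.png",cv2.resize(a,None,fx=4,fy=4,interpolation=cv2.INTER_CUBIC))
a=d["scene"]["frame"][140:250,140:270]
a=cv2.resize(a,None,fx=5,fy=5,interpolation=cv2.INTER_CUBIC);cv2.imwrite("pics/c2.png",a)
E
```

```text
(no output)
```

View pics/c1.png

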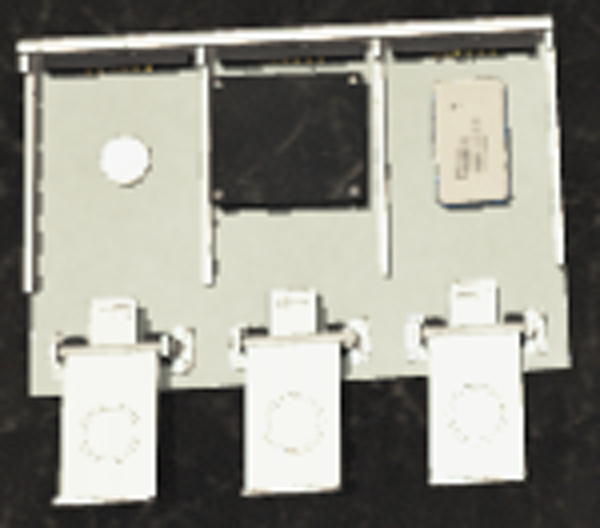

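View pics/c2.png

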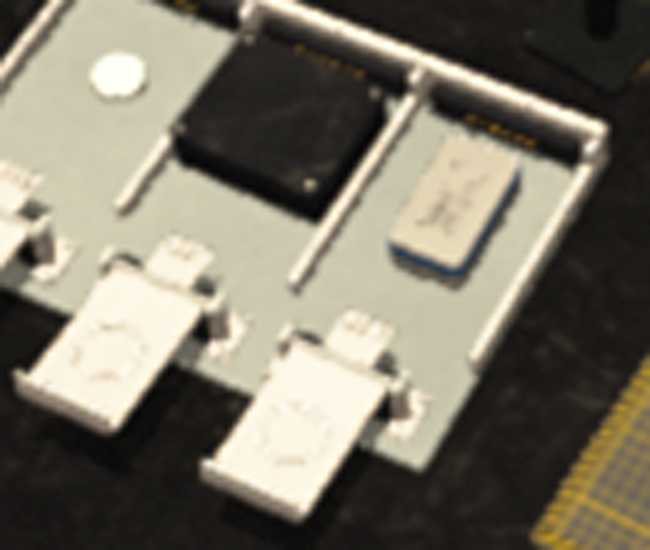

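```bash
python3 - <<'E'
import pickle,numpy as np
from h import ray
d=pickle.load(open("s0.pkl","rb"))
def T(x,y,z): return ray(d["top"],98+(x+.5)/4-.5,142+(y+.5)/4-.5,z)
def S(x,y,z): return ray(d["scene"],140+(x+.5)/5-.5,140+(y+.5)/5-.5,z)
for n,x,y,z in [("hubBL",437,82,32),("BR",505,80,32),("FR",510,203,32),("FL",440,206,32),("frontL",30,396,6),("frontR",570,367,6),("divL front top",386,276,22),("divR",560,265,22),("stripfootL",390,67,6),("stripfootR",540,56,6),("tabL",452,285,36),("tabR",495,281,36),("leafbackL",428,334,38),("leafbackR",525,326,38),("tipL",430,484,38),("tipR",524,480,38),("hingeL",412,325,43),("hingeR",540,318,43)]: print(n,T(x,y,z))
print()
for n,x,y,z in [("hubBL",450,135,32),("BR",520,155,32),("FR",455,258,32),("FL",390,233,32),("frontR",420,468,6),("divL front",296,277,22),("divR",478,357,22),("stripfootR",583,160,6),("tabL",345,312,36),("tabR",393,325,36),("tipL",205,465,50),("tipR",298,520,50)]: print(n,S(x,y,z))
E
```

```text
hubBL [697.8  28.1]
BR [700.1 -17.9]
FR [615.6 -23.5]
FL [612.7  23.2]
frontL [483.8 293.6]
frontR [508.7 -65.6]
divL front top [566.3  58.5]
divR [575.7 -57.7]
stripfootL [714.1  63.4]
stripfootR [724.  -40.4]
tabL [559.3  13.1]
tabR [562.4 -15.1]
leafbackL [526.5  27.7]
leafbackR [532.8 -35.8]
tipL [429.8  23. ]
tipR [433.2 -37.6]
hingeL [531.8  37.8]
hingeR [537.7 -45.6]

hubBL [698.7  29.5]
BR [707. -14.]
FR [625.8 -18.9]
FL [621.7  22.8]
frontR [511.1 -65.4]
divL front [574.1  57.6]
divR [580.8 -61.4]
stripfootR [738.4 -38.9]
tabL [561.5  14.3]
tabR [567.8 -13.9]
tipL [435.9  20.9]
tipR [433.5 -40.7]
```

The hub sits about 20 mm short in the right bay, nearly square, and the rack yaw is about +0.069 rad. First I'll spin the tool to align it with the bay, then travel above it.

```bash
python3 -m jog '[0,0,0,-0.075,35, 0,0,0,-0.075,35, 0,0,0,-0.075,35, 0,0,0,-0.077,35, 0,0,0,0,35]'
python3 -m jog '[-0.17,-0.26,0,0,35,-0.17,-0.26,0,0,35,-0.17,-0.26,0,0,35,-0.17,-0.26,0,0,35,-0.17,-0.26,0,0,35]'
python3 -m jog '[-0.17,-0.26,0,0,35,-0.17,-0.26,0,0,35,-0.17,-0.26,0,0,35,-0.17,-0.26,0,0,35,-0.17,-0.26,0,0,35]'
python3 -m jog '[-0.17,-0.26,0,0,35,-0.17,-0.26,0,0,35,-0.17,-0.26,0,0,35,-0.17,-0.26,0,0,35,0,0,0,0,35]'
```

```text
t: 0.52
tool_pos: [217.0, 505.2, 231.0]
ee_rot: [-0.036, 0.999, -0.0, -0.0]
ft_force: [0.7, -0.6, 0.5]
finger_gap: 30.3
grip_force: 0.0
t: 0.93
tool_pos: [330.1, 355.2, 231.2]
ee_rot: [-0.032, 0.999, -0.0, -0.0]
ft_force: [0.3, 0.4, -0.2]
finger_gap: 29.7
grip_force: 0.0
t: 1.35
tool_pos: [442.7, 206.3, 231.3]
ee_rot: [-0.032, 0.999, 0.0, -0.0]
ft_force: [0.4, 1.5, 0.4]
finger_gap: 29.8
grip_force: 0.0
t: 1.77
tool_pos: [535.0, 84.3, 230.5]
ee_rot: [-0.03, 1.0, -0.001, 0.0]
ft_force: [-0.4, 0.1, 0.3]
finger_gap: 29.9
grip_force: 0.0
```

```bash
python3 -m jog '[-0.153,-0.247,0,0,35,-0.153,-0.247,0,0,35,-0.153,-0.247,0,0,35,0,0,0,0,35,0,0,0,0,35]'
python3 -m jog '[0,0,0.28,0,35,0,0,0.28,0,35,0,0,0.28,0,35,0,0,0.28,0,35,0,0,0,0,35]'
python3 - <<'E'
from plant import *
import cv2
t=get_state();print(t["tool_pos"],t["ee_rot"])
a=cv2.resize(snapshot("scene")["frame"][140:260,140:280],None,fx=5,fy=5,interpolation=cv2.INTER_CUBIC);cv2.imwrite("pics/c3.png",a)
E
```

```text
t: 2.18
tool_pos: [593.3, 3.1, 230.4]
ee_rot: [-0.032, 0.999, 0.0, -0.001]
ft_force: [-0.5, 1.0, -0.0]
finger_gap: 30.0
grip_force: 0.0
t: 2.6
tool_pos: [589.2, 5.9, 91.3]
ee_rot: [-0.034, 0.999, 0.001, -0.006]
ft_force: [-1.2, 0.4, -0.7]
finger_gap: 30.0
grip_force: 0.0
[589.24964095   5.93014166  91.3134325 ] [-0.03375146  0.99941347  0.00136787 -0.00562963]
```

View pics/c3.png

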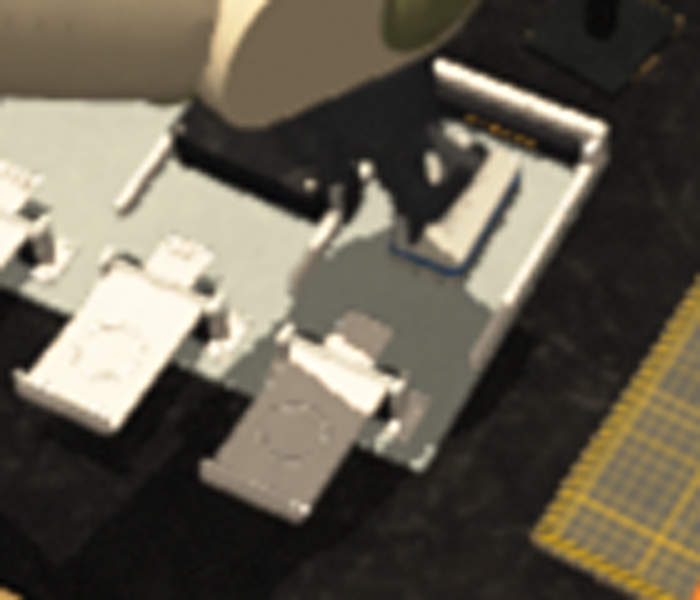

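The fingers are above the gap between tab and hub, so I'll correct the lateral offset and descend.

```bash
python3 -m jog '[-0.03,-0.027,0.0,0,35,-0.02,-0.027,0,0,35,0,0,0.2,0,35,0,0,0.2,0,35,0,0,0,0,35]'
python3 -m jog '[0,0,0.1,0,35,0,0,0.1,0,35,0,0,0,0,35,0,0,0,0,35,0,0,0,0,35]'
```

```text
t: 3.07
tool_pos: [598.6, -1.9, 47.3]
ee_rot: [-0.034, 0.999, 0.0, -0.002]
ft_force: [-0.8, -0.0, -0.1]
finger_gap: 30.0
grip_force: 0.0
t: 3.48
tool_pos: [600.4, -2.1, 26.9]
ee_rot: [-0.034, 0.999, -0.0, 0.001]
ft_force: [0.5, -0.3, -0.4]
finger_gap: 29.8
grip_force: 0.0
```

```bash
python3 -m jog '[0,0.01,0.05,0,35,0,0,0.05,0,35,0,0,0,0,35,0,0,0,0,35]'
for i in 1 2; do python3 -m jog '[-0.02,0,0,0,35,-0.02,0,0,0,35,-0.02,0,0,0,35,-0.02,0,0,0,35]'; done
```

```text
t: 3.82
tool_pos: [599.2, -0.6, 12.6]
ee_rot: [-0.034, 0.999, 0.0, -0.0]
ft_force: [-0.7, 0.2, -0.3]
finger_gap: 30.1
grip_force: 0.0
t: 4.15
tool_pos: [609.2, 0.0, 13.1]
ee_rot: [-0.034, 0.999, -0.0, -0.0]
ft_force: [-1.6, 0.0, 0.7]
finger_gap: 29.8
grip_force: 0.5
t: 4.48
tool_pos: [618.7, 0.6, 12.9]
ee_rot: [-0.034, 0.999, -0.0, -0.0]
ft_force: [-0.6, 0.0, 1.2]
finger_gap: 29.9
grip_force: 0.6
```

```bash
for i in 1 2 3; do python3 -m jog '[-0.01,0,0,0,35,-0.01,0,0,0,35,-0.01,0,0,0,35]' | egrep 'pos|ft|grip'; done
```

```text
tool_pos: [622.2, 0.9, 12.9]
ft_force: [-1.3, -0.8, -0.1]
grip_force: 0.4
tool_pos: [625.8, 1.2, 12.9]
ft_force: [-0.3, -0.4, 1.3]
grip_force: 0.3
tool_pos: [627.1, 1.3, 12.9]
ft_force: [-16.5, -2.7, 11.6]
grip_force: 8.3
```

Contact is firm: 16 N at TCP x≈627, which matches the predicted home position. I'll back off, rise, shut the fingers and look.

```bash
python3 -m jog '[0.02,0,0,0,35,0.1,0,0,0,35,0.1,0,0,0,35,0,0,-0.2,0,35,0,0,-0.2,0,0]' | egrep 'pos|ft'
python3 -m jog '[0.17,0,-0.1,0,0,0.18,0,-0.1,0,0,0,0,0,0,0,0,0,0,0,0,0,0,0,0,0]'
python3 - <<'E'
from plant import *
import cv2
a=cv2.resize(snapshot("top")["frame"][142:274,150:260],None,fx=4,fy=4,interpolation=cv2.INTER_CUBIC)
b=cv2.resize(snapshot("scene")["frame"][140:272,190:270],None,fx=4,fy=4,interpolation=cv2.INTER_CUBIC)
cv2.imwrite("pics/c4.png",cv2.hconcat([a,b]))
E
```

```text
tool_pos: [602.0, -0.3, 60.6]
ft_force: [0.6, 0.0, 0.0]
t: 6.07
tool_pos: [561.7, -3.4, 84.8]
ee_rot: [-0.034, 0.999, -0.0, 0.0]
ft_force: [-0.4, -0.5, 0.1]
finger_gap: -0.1
grip_force: 0.0
```

View pics/c4.png

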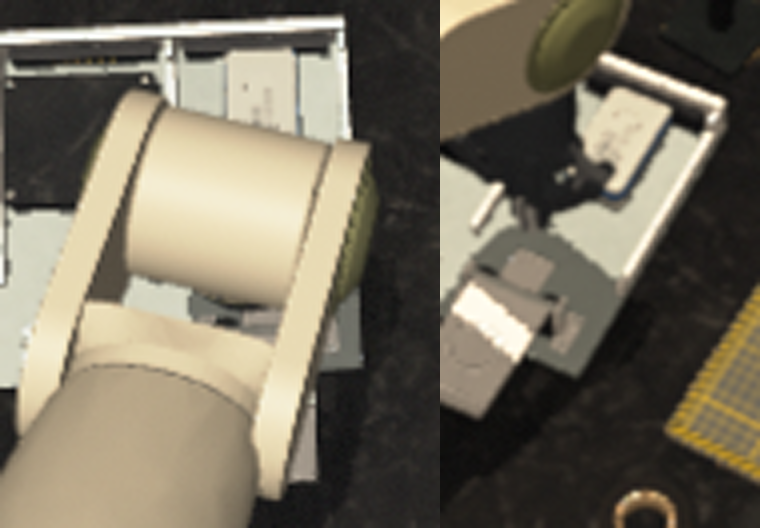

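The hub is against the strip and square to it in both views. Next, press the tab.

```bash
python3 -m jog '[0.015,0.02,0.17,0,0,0,0,0.15,0,0,0,0,0.04,0,0,0,0,0.04,0,0,0,0,0.04,0,0]' | egrep 'pos|ft'
python3 -m jog '[0,0,0.04,0,0,0,0,0.04,0,0,0,0,0.04,0,0,0,0,0.03,0,0,0,0,0.03,0,0]' | egrep 'pos|ft'
python3 -m jog '[0,0,0.02,0,0,0,0,0,0,0,0,0,0,0,0]' | egrep 'pos|ft'
```

```text
tool_pos: [559.5, -1.1, 32.1]
ft_force: [-2.3, -0.4, 3.3]
tool_pos: [559.4, -1.1, 10.4]
ft_force: [0.8, -0.7, 1.9]
tool_pos: [558.9, -1.0, 7.9]
ft_force: [-0.2, 0.3, -0.3]
```

```bash
python3 -m jog '[0,0,-0.1,0,0,0,0,-0.3,0,0,0,0,-0.32,0,0,0,0,-0.32,0,0,0,0,-0.32,0,0]' | egrep 'pos|ft'
python3 -m jog '[0.32,0,0,0,0,0.32,0,0,0,0,0.32,0,0,0,0,0.32,0,0,0,0,0,0,0,0,0]' | egrep 'pos|ft'
python3 - <<'E'
from plant import *
import cv2
t=get_state();print(t["tool_pos"])
a=cv2.resize(snapshot("top")["frame"][142:274,150:260],None,fx=4,fy=4,interpolation=cv2.INTER_CUBIC)
b=cv2.resize(snapshot("scene")["frame"][140:272,180:270],None,fx=4,fy=4,interpolation=cv2.INTER_CUBIC)
cv2.imwrite("pics/c5.png",cv2.hconcat([a,b]))
E
```

```text
tool_pos: [558.5, -0.9, 173.1]
ft_force: [0.7, 0.5, 0.9]
tool_pos: [399.1, -10.3, 170.6]
ft_force: [0.8, 0.6, 0.4]
[399.07069223 -10.30151554 170.63003285]
```

View pics/c5.png

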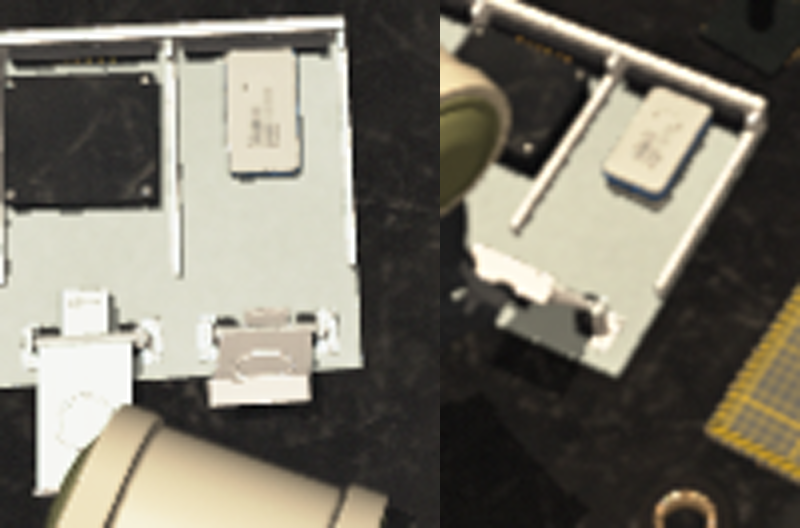

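The flag is up at about 60°, and the hub is home. I'll lower in front of the leaf and push it over.

```bash
python3 -m jog '[0,0,0.32,0,0,0,0,0.33,0,0,0,0,0,0,0,-0.25,0,0,0,0,-0.2,0,0,0,0]' | egrep 'pos|ft'
python3 -m jog '[-0.1,0,0,0,0,-0.1,0,0,0,0,-0.1,0,0,0,0,-0.1,0,0,0,0,-0.1,0,0,0,0]' | egrep 'pos|ft'
python3 -m jog '[-0.1,0,0,0,0,-0.1,0,0,0,0,-0.1,0,0,0,0,-0.1,0,0,0,0,-0.1,0,0,0,0]' | egrep 'pos|ft'
python3 -m jog '[0,0,0,0,0]' | egrep 'pos|ft'
```

```text
tool_pos: [461.6, -7.9, 94.4]
ft_force: [-1.0, 0.0, 1.5]
tool_pos: [522.4, -3.8, 96.7]
ft_force: [-0.6, -0.5, 0.5]
tool_pos: [581.0, 0.5, 95.2]
ft_force: [-0.7, -0.2, -0.4]
tool_pos: [582.0, 0.4, 95.0]
ft_force: [-1.3, 0.6, -0.2]
```

```bash
python3 -m jog '[-0.035,0,0.08,0,0,-0.035,0,0.08,0,0,-0.035,0,0.08,0,0,-0.035,0,0.08,0,0,0,0,0.04,0,0]' | egrep 'pos|ft'
python3 -m jog '[0,0,0.04,0,0,0,0,0.03,0,0,0,0,0.02,0,0]' | egrep 'pos|ft'
python3 -m jog '[0,0,0.01,0,0,0,0,0,0,0]' | egrep 'pos|ft'
```

```text
tool_pos: [596.1, 1.6, 48.2]
ft_force: [-1.1, -0.3, -0.2]
tool_pos: [596.0, 1.5, 38.9]
ft_force: [-0.0, -0.1, -0.2]
tool_pos: [596.1, 1.5, 38.1]
ft_force: [-0.4, -0.3, 0.6]
```

```bash
for i in 1 2 3; do python3 -m jog '[0,0,0.008,0,0,0,0,0.004,0,0,0,0,0,0,0]' | egrep 'pos|ft'; done
```

```text
tool_pos: [596.3, 1.5, 37.5]
ft_force: [-0.2, -0.5, 3.6]
tool_pos: [596.4, 1.5, 37.2]
ft_force: [-4.2, 0.6, 14.4]
tool_pos: [596.5, 1.4, 37.0]
ft_force: [-8.5, 0.1, 23.9]
```

The flag is firm on its stop. I'll retreat and check.

```bash
python3 -m jog '[0,0,-0.1,0,0,0,0,-0.3,0,0,0,0,-0.3,0,0,0,0,-0.3,0,0,0,0,-0.3,0,0]' | egrep 'pos|ft'
python3 -m jog '[0.3,0.15,0,0,0,0.3,0.15,0,0,0,0.3,0.15,0,0,0,0.3,0.15,0,0,0,0.3,0.15,0,0,0]' | egrep 'pos|ft'
python3 -m jog '[0,0.33,0,0,0,0,0.33,0,0,0,0,0.33,0,0,0,0,0.33,0,0,0,0,0,0,0,0]' | egrep 'pos|ft'
python3 - <<'E'
from plant import *
import cv2
a=cv2.resize(snapshot("top")["frame"][142:274,98:248],None,fx=3,fy=3,interpolation=cv2.INTER_CUBIC)
b=cv2.resize(snapshot("scene")["frame"][140:272,160:270],None,fx=3,fy=3,interpolation=cv2.INTER_CUBIC)
cv2.imwrite("pics/c6.png",cv2.hconcat([a,b]));print(get_state()["t"])
E
```

```text
tool_pos: [595.9, 1.6, 191.8]
ft_force: [0.3, -0.7, -0.1]
tool_pos: [408.5, 79.5, 189.9]
ft_force: [-0.8, -0.3, -0.2]
tool_pos: [398.4, 242.1, 190.1]
ft_force: [-0.7, -1.1, -0.5]
12.45
```

View pics/c6.png

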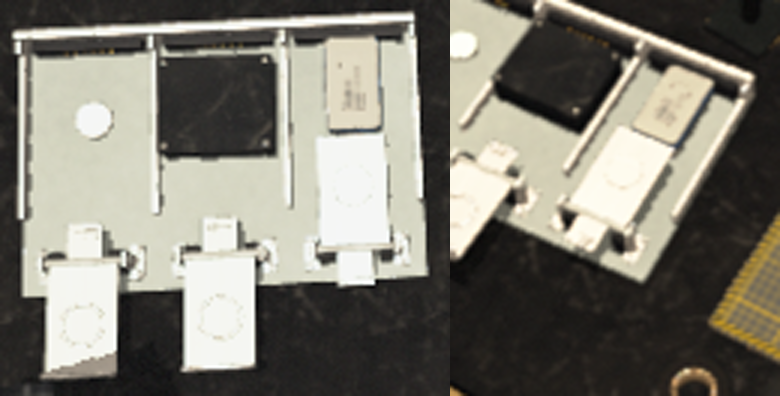

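The flag lies flat with its disc face up and its lip in front of the hub. The hub is square against the strip (crop ~(352,38)–(355,130)), and everything else looks untouched.

```bash
python3 -c "
from plant import *
print(close_job())"
```

```text
the job is handed in; nothing more can be done
None
```

The USB hub is pushed home and square against the contact strip in the right bay, that bay's flag is flipped flat over the front with its lip down before the hub, and the job was handed in at about 12.5 s.

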